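# Tamp hard candies down a snug gift tube

### The arm

A 7-joint arm with a two-finger parallel gripper is mounted at the origin on the work surface. World frame = base frame: x ahead of the robot, y to its left, z up, the work surface at z = 0. Lengths are in m, angles in rad, forces in N, time in s.
With the tool pointing down it reaches from about 0.425 to 0.825 m from the base axis. Payload 3.6 kg.
Tool frame: the origin (TCP) lies on the mounting face of the last link; the fingertips stand 186 mm ahead of it and the grasp point (between the pads) lies 167 mm ahead of it; z points along the fingers, y is the direction in which the jaws open and shut (so a half turn about z gives the same grasp; the last joint's range is limited). The gripper opens to 93 mm and grips with 3 to 60 N. Pads are 15 mm wide; open, the fingers measure 128 mm over their backs; the gripper's body (75 mm by 188 mm) begins 65 mm behind the grasp point.
Start: joints at [-1.236, 0.615, -0.013, 1.423, 0.008, 1.103, -0.04], TCP at [0.229, 0.608, 0.405] pointing down, gripper open.
Joint ranges: [-3.12, 3.12], [-0.3, 2.06], [-1.34, 1.32], [0.26, 2.42], [-1.36, 4.5], [0.01, 1.98], [-2.84, 2.84]. Speed limits (rad/s): [2.79, 2.79, 3.14, 3.14, 3.14, 3.14, 3.14].

### API

Orientations are given as [roll, pitch, yaw] about the fixed x, y, z axes, in that order (R = Rz(yaw) Ry(pitch) Rx(roll)).
In Python, from workcell import sensors, optics, robot gives the robot as it stands.
- The arm moves only by the shell command python3 -m handwheel 'ROWS'. ROWS is JSON, a list of rows, each a list of 5 numbers: the shift along the tool's x, y, z in m, then the turn about the tool's z in rad, then the closure, from -1 (fully open) to 1 (shut). In form: [[dx, dy, dz, twist, fingers], ...]. A call has 1 to 20 rows; each row shifts and turns the commanded pose from where the row before left it, along the tool's axes as they then stand; what a row does not reach is not made up. A row lasts 1/12 s, in which the tool goes at most 41.7 mm and 7.16 degrees, less where a joint would pass 70% of its speed; a pose out of reach is approached as far as the arm can. A call with a gripper value outside its range is refused whole. The fingers move at their own pace and stop on an object; the grip force is fixed at half the most. Time passes only in rows, so rows that do not move let the fingers close. It gives the time, the measured TCP pose, the force and the opening at its end, in the units of the state.
- sensors.get_obs(): the state, without advancing time (a new reading comes with each control period).
- optics.capture(name): name is "side" or "top"; returns a dict with "pixels" (384x512x3 uint8, blue, green, red), "camera_matrix" (3x3 intrinsics, pixels), "eye" and "rotation" of the camera in the world. Camera axes: x right, y down, z forward; pixel columns grow to the right and rows downward; lengths in m; the calibration is good to about 2 mm. A picture is of the moment at which its call begins. There is no depth.
- robot.hand_in(): hands the job in, once; it reports no verdict.
The state is a dict: "clock": time; "q": joint angles; "dq": joint speeds; "joint_efforts": joint torques, N m; "tool_pos": TCP position; "ee_rot": TCP orientation; "ft_force": force on the tool from outside, world axes, zero at the start; "moment": the same for the moment, N m; "opening": finger opening in m.
Only numpy, scipy, OpenCV 4.12 (cv2) and the standard library are available. Lean on these libraries where they do the work, as an engineer would, in place of code of your own. Each camera call takes 0.05 s, during which the arm holds its last target. There are 200 camera calls.

### The job

Put the loose amber candy from the tray into the funnel of the clear tube, then take the tamping rod and push it and the candy stuck halfway down slowly until both sit firmly on the cork at the bottom: keep pushing with about 15 N for a second once they stop for good, but never more than 25 N, or the candy cracks. Then stand the rod back in its wooden block, and leave everything else in its place.

Things in the scene. Friction and masses are not known exactly. Their poses are not given: they have to be found in the camera images.
- tube: Fixed clear upright gift tube, bore 26 mm, ending 126 mm above the table; on it a steel funnel, 28 mm wide inside, opening to 46 mm (52 outside) at its rim 138 mm above the table. Origin on the axis at table level. A rippled spring strip on the +y side of the bore (bumps at heights 38 to 108 mm, 3 mm proud, yielding) grips the candies: it drags up to 5 N on one, 9 N on both.
- stand: Fixed wooden stand (foot 100 x 90 x 18 mm, post and clamp on its +y side, 110 mm high) that carries the tube and the cork closing its lower end. The cork's upper face lies somewhere between 20 and 32 mm above the table, differs each time and is not measured; it is hard, so the push rises within 1 or 2 mm. Origin under the tube's axis at table level.
- candy_low: Amber hard-candy cylinder with a dark band, 24 mm diameter, 32 mm long, 22 g, already stuck in the tube, its lower end 46 to 60 mm above the table. Origin: centre of its lower end, z along its axis.
- candy_top: The same kind of candy (24 mm diameter, 32 mm long, 22 g), standing upright on the tray (tray floor 3 mm above the table). Origin: centre of its lower end, z up along its axis. Let go in the tube's mouth it drops a little and rests on the uppermost bump, its top about 0 to 10 mm above the funnel's rim.
- rod: Tamping rod, about 140 g, standing upright and loose in its block. Origin: centre of its foot's underside, z up along the rod. Steel foot 18 mm diameter, 12 mm thick, steel shaft 12 mm diameter, wooden handle 24 mm diameter from 90 to 150 mm above the foot, with a round knob on top to 162 mm (look only).
- holder: Fixed dark wooden block, 74 x 74 x 60 mm, that keeps the rod: one upright round hole in the middle, 22 mm wide with a 3 mm chamfer, 52 mm deep (its floor 8 mm above the table). Origin: centre of the block's underside, at table level.
- lolly: Amber lollipop (disc 34 mm, bamboo stick) lying on the tray; origin under the disc. Leave alone.
- drop: Red candy drop, 22 mm across, 11 mm high, on the tray; origin under it. Leave alone.
- full_tube: Finished, corked tube standing on the table, 32 mm diameter, 104 mm high; origin under it. Leave alone.
- stopper: Small loose cork, 27 mm wide, 20 mm high; origin under it. Leave alone.
- jar: Open green glass jar of sweets, 76 mm wide, 75 mm high; origin under it. Leave alone.
- ladle: Brass ladle with wooden handle lying on the table; origin near its middle. Leave alone.
- scraper: Scraper with wooden handle lying on the table; origin near its middle. Leave alone.
Things that resemble listed ones, but are neither listed nor needed, are in the scene too. Leave any blue look-alike of the holder alone.

How it is judged:
By the outcome, as a careful person would: the job done as asked, in the order asked, and still so for the second after the job is handed in, with the robot touching nothing.
It also fails if it takes over 69 s, if anything falls off the work surface, if the arm or the gripper's body presses on something with over 40 N, if the wrist force passes 120 N, or if a joint passes its speed limit or range.

## Working session

There is one attempt and no reset: what is moved stays moved. The work goes in short steps, Python scripts to look and compute and a shell command to move; the robot and the scene stay as the last step left them, time stands still between calls to the robot, and variables do not carry over. Pictures are saved under pics/ and viewed, about 8 in all and at most 12, crops included, and the job is handed in when it is done.

```bash
mkdir -p pics; cat > h.py <<'E'
import numpy as np,cv2
from workcell import sensors,optics,robot
def snap(n,f):
    c=optics.capture(n); cv2.imwrite(f'pics/{f}.png',c['pixels']); np.savez(f'pics/{f}.npz',**{k:np.array(c[k]) for k in c}); return c
def load(f): return np.load(f'pics/{f}.npz')
def ray(c,u,v):
    d=np.array(c['rotation'])@np.linalg.inv(c['camera_matrix'])@np.array([u,v,1.]); return np.array(c['eye']),d
def onz(c,u,v,z):
    e,d=ray(c,u,v); return e+d*(z-e[2])/d[2]
def proj(c,p):
    q=np.array(c['camera_matrix'])@np.array(c['rotation']).T@(np.array(p)-c['eye']); return q[:2]/q[2]
E
python3 - <<'E'
from h import *
for n in('top','side'):
    c=snap(n,n+'0'); print(n,c['eye'],c['rotation'])
a,b=[cv2.imread(f'pics/{n}0.png') for n in('top','side')]
o=sensors.get_obs();print(o)
E
```

```text
top [0.44915454 0.03847753 1.26288528] [-3.03485476  0.00727015 -1.56566963]
side [0.40218666 0.91616544 0.63479464] [-2.15933324 -0.00698243 -2.94583939]
{'clock': 0.1, 'q': array([-1.23649898,  0.61577586, -0.01257077,  1.42470629,  0.00810579,
        1.10341426, -0.04038957]), 'dq': array([-1.37290476e-03, -1.05592856e-03, -4.14264001e-06, -5.34692463e-03,
        5.12931280e-04,  6.83306738e-04, -3.04567082e-03]), 'joint_efforts': array([ 1.97208807e-03, -4.60040510e+01,  2.10257024e-01, -1.66244316e+01,
       -6.12309272e-02,  1.68425491e-02,  1.01445776e-04]), 'tool_pos': array([0.22936743, 0.60788433, 0.40373768]), 'ee_rot': array([-3.13934005e+00,  5.85381768e-05,  2.78083630e+00]), 'ft_force': array([-0.74399891,  0.39483647,  0.05854823]), 'moment': array([ 0.05697087, -0.00240853, -0.03799357]), 'opening': 0.09296051946703701}
```

View pics/top0.png

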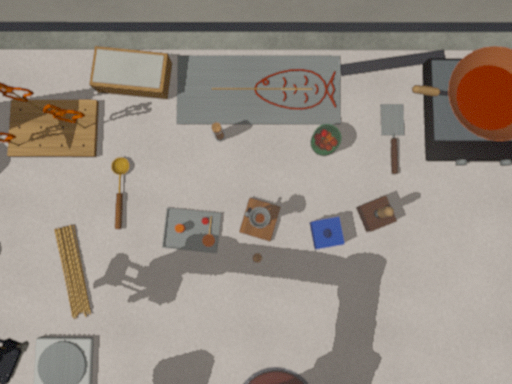

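View pics/side0.png

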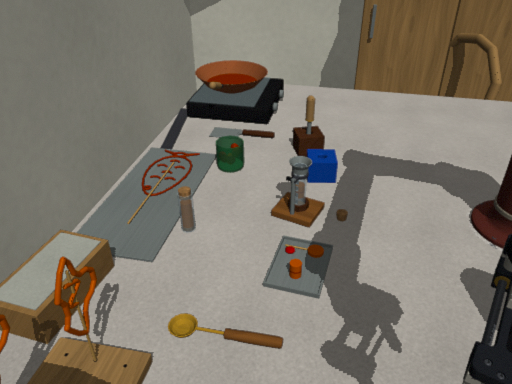

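The top view shows the candy at (181,229) on the tray, the lolly disc at (208,240), the drop at (206,220), and the funnel at (260,217). The rod leans in view at (385,212) in the dark block at (377,213). The blue look-alike at (327,232) is empty. I'll measure and confirm in one crop.

```bash
cat > fix.py <<'E'
E
sed -i "s/^import numpy.*/import numpy as np,cv2\nfrom scipy.spatial.transform import Rotation as Ro/; s/np.array(c\['rotation'\])/Ro.from_euler('xyz',c['rotation']).as_matrix()/g" h.py; rm fix.py
cat >> h.py <<'E'
def meet(c1,p1,c2,p2):
    (e1,d1),(e2,d2)=ray(c1,*p1),ray(c2,*p2)
    t=np.linalg.lstsq(np.c_[d1,-d2],e2-e1,rcond=None)[0]; a,b=e1+d1*t[0],e2+d2*t[1]; return (a+b)/2,np.linalg.norm(a-b)
def blobs(img,lo,hi,box,amin=8):
    x0,y0,x1,y1=box; m=cv2.inRange(cv2.cvtColor(img[y0:y1,x0:x1],cv2.COLOR_BGR2HSV),lo,hi)
    n,l,s,c=cv2.connectedComponentsWithStats(m)
    return [(np.round(c[i]+[x0,y0],1),s[i]+[x0,y0,0,0,0]) for i in range(1,n) if s[i][4]>=amin]
E
python3 - <<'E'
from h import *
t,s=load('top0'),load('side0')
print('base',proj(t,[0,0,0]),proj(s,[0.4,0,0]))
print('tcp',proj(s,[.229,.608,.405]))
for n,c,bx in(('top',t,(165,205,225,255)),('side',s,(262,235,335,300))):
    for b in blobs(c['pixels'],(0,150,90),(25,255,255),bx): print(n,b[0],b[1])
for b in blobs(t['pixels'],(0,60,10),(20,255,110),(350,185,405,240),50): print('holder',b)
a=cv2.resize(t['pixels'][180:270,150:410],None,fx=3,fy=3,interpolation=cv2.INTER_CUBIC)
b=cv2.resize(s['pixels'][90:210,260:350],None,fx=2.7,fy=2.7,interpolation=cv2.INTER_CUBIC)
d=cv2.resize(s['pixels'][225:300,260:345],None,fx=4,fy=4,interpolation=cv2.INTER_CUBIC)
im=np.zeros((270+330,780,3),np.uint8); im[:270]=a; im[270:270+b.shape[0],:b.shape[1]]=b; im[270:270+d.shape[0],300:300+d.shape[1]]=d
cv2.imwrite('pics/crop.png',im)
E
```

```text
base [275.80002621 409.63173583] [339.84825461 205.14780595]
tcp [561.42376249 248.49662125]
top [205.  220.5] [203 218   5   6  26]
top [179.6 227.9] [175 225  10   7  55]
top [208.2 240. ] [203 235  11  11  86]
side [289.8 249.3] [285 246  10   8  63]
side [315.1 249.6] [308 245  15  10 105]
side [295.4 268.3] [290 259  12  20 199]
holder (array([374.9, 213.6]), array([358, 196,  38,  35, 693]))
```

View pics/crop.png

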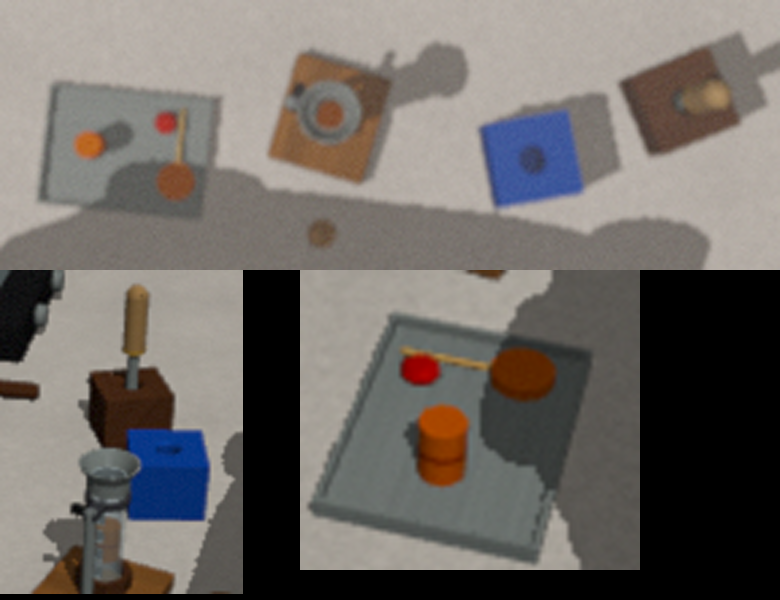

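The crop shows the upright, banded amber cylinder at (180,228) top / (295,268) side. It differs from the flat lolly at (208,240). The clear tube with funnel is on the stand, and the rod is in the dark block, not the blue one.

```bash
python3 - <<'E'
from h import *
t,s=load('top0'),load('side0')
for n,z,a,b in(('candytop',.035,(179.7,228),(295.6,262.8)),('rim',.138,(260.3,217.3),(300.7,161.9)),('knob',.17,(389,210.5),(310.8,97.5)),('drop',.01,(205,220.5),(289.8,249.3)),('lolly',.01,(208.2,240),(315.1,249.6))):
    print(n,meet(t,a,s,b),onz(t,*a,z)[:2],onz(s,*b,z)[:2])
# holder top face from contour
hsv=cv2.cvtColor(t['pixels'],cv2.COLOR_BGR2HSV)[185:240,350:405]
m=cv2.inRange(hsv,(0,60,10),(20,255,110)); k=max(cv2.findContours(m,0,1)[0],key=cv2.contourArea)
r=cv2.minAreaRect(k);print(r); print('holder',onz(t,r[0][0]+350,r[0][1]+185,.06))
# side-view checks: wide blobs of funnel edges
c=onz(t,179.7,228,.035); print(proj(s,c))
E
```

```text
candytop (array([0.47281404, 0.25824031, 0.03094402]), np.float64(0.0011490639961201925)) [0.4733072  0.25756352] [0.47176873 0.26263689]
rim (array([0.4974527 , 0.04250845, 0.13315947]), np.float64(0.002156820991950143)) [0.49831694 0.04257959] [0.49546128 0.05093253]
knob (array([ 0.51325287, -0.26521837,  0.1619521 ]), np.float64(0.003477313186073297)) [ 0.51450784 -0.26288401] [ 0.50964457 -0.24507828]
drop (array([0.49373835, 0.19380225, 0.00727703]), np.float64(0.0016957952892180735)) [0.49448519 0.19354184] [0.49249513 0.19691053]
lolly (array([0.44121282, 0.18420326, 0.00746214]), np.float64(0.0011118011057911494)) [0.44178289 0.18393771] [0.44050204 0.18713557]
((26.535503387451172, 28.485206604003906), (27.153846740722656, 31.692312240600586), 67.38013458251953)
holder [ 0.5131342  -0.26054603  0.06      ]
[295.19107317 260.94397289]
```

```bash
python3 -m handwheel '[[-0.0293,-0.0202,0.005,0,-1],[-0.0293,-0.0202,0.01,0,-1],[-0.0293,-0.0202,0.01,0,-1],[-0.0293,-0.0202,0.01,0,-0.5],[-0.0293,-0.0202,0.01,0,-0.3],[-0.0293,-0.0202,0.01,0,-0.2],[-0.0293,-0.0202,0.01,0,-0.2],[-0.0293,-0.0202,0.01,0,-0.2],[-0.0293,-0.0202,0.01,0,-0.2],[-0.0293,-0.0202,0.01,0,-0.2],[-0.0293,-0.0202,0.01,0,-0.2],[-0.0293,-0.0202,0.01,0,-0.2],[0,0,0.01,0,-0.2],[0,0,0,0,-0.2],[0,0,0,0,-0.2]]'
cat >> h.py <<'E'
def go(x,y,z,pr=True):
    o=sensors.get_obs(); R=Ro.from_euler('xyz',o['ee_rot']).as_matrix()
    print('t',round(o['clock'],2),'tcp',np.round(o['tool_pos'],4),'rot',np.round(o['ee_rot'],3),'F',np.round(o['ft_force'],2),'open',round(o['opening'],4),'delta tool',np.round(R.T@(np.array([x,y,z])-o['tool_pos']),4))
E
python3 -c "
from h import *
go(.473,.2575,.207)"
```

```text
clock: 1.35
tool_pos: [0.4723, 0.2576, 0.2792]
ee_rot: [-3.141, -0.002, 2.781]
ft_force: [-0.8, 0.1, 0.9]
opening: 0.0556
t 1.35 tcp [0.4723 0.2576 0.2792] rot [-3.141e+00 -2.000e-03  2.781e+00] F [-0.84  0.06  0.93] open 0.0556 delta tool [-0.0008  0.0002  0.0722]
```

```bash
python3 -m handwheel '[[-0.0008,0,0.02,0,-0.2],[0,0,0.02,0,-0.2],[0,0,0.02,0,-0.2],[0,0,0.013,0,-0.2],[0,0,0,0,-0.2],[0,0,0,0,0.2],[0,0,0,0,0.5],[0,0,0,0,1],[0,0,0,0,1],[0,0,0,0,1],[0,0,0,0,1]]'
python3 -c "
from h import *
go(.473,.2575,.207); c=snap('side','side1'); cv2.imwrite('pics/s1.png',cv2.resize(c['pixels'][150:310,230:380],None,fx=3,fy=3))"
```

```text
clock: 2.27
tool_pos: [0.4738, 0.2571, 0.2075]
ee_rot: [3.14, 0.001, 2.781]
ft_force: [0.4, -0.0, 2.4]
opening: 0.0231
t 2.27 tcp [0.4738 0.2571 0.2075] rot [3.140e+00 1.000e-03 2.781e+00] F [ 0.39 -0.02  2.4 ] open 0.0231 delta tool [0.0009 0.0001 0.0005]
```

View pics/s1.png

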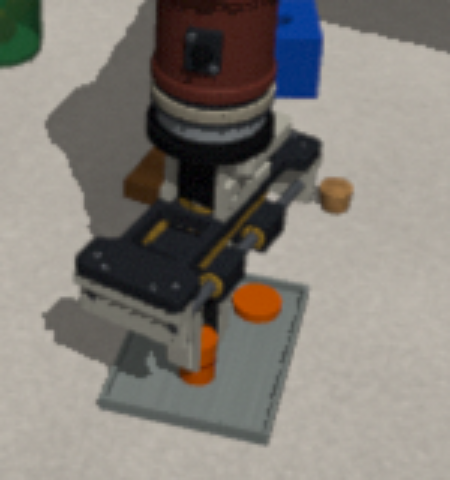

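The candy is held between the fingertips at crop (198,355), opening 23 mm. Now I'll lift it and carry it over the funnel.

```bash
python3 -m handwheel '[[0,0,-0.02,0,1],[0,0,-0.03,0,1],[0,0,-0.04,0,1],[0,0,-0.04,0,1],[0,0,-0.035,0,1],[-0.0123,-0.0241,0,0,1],[-0.0123,-0.0241,0,0,1],[-0.0123,-0.0241,0,0,1],[-0.0123,-0.0241,0,0,1],[-0.0123,-0.0241,0,0,1],[-0.0123,-0.0241,0,0,1],[-0.0123,-0.0241,0,0,1],[-0.0123,-0.0241,0,0,1],[0,0,0,0,1],[0,0,0,0,1]]'
python3 - <<'E'
from h import *
go(.498,.0425,.33); c=snap('side','side2'); t=snap('top','top2')
a=cv2.resize(c['pixels'][110:230,250:370],None,fx=4,fy=4,interpolation=2)
b=cv2.resize(t['pixels'][180:260,220:300],None,fx=3.8,fy=6,interpolation=2)
cv2.imwrite('pics/s2.png',np.hstack([a,b]))
E
```

```text
clock: 3.57
tool_pos: [0.4975, 0.0399, 0.3717]
ee_rot: [-3.141, -0.0, 2.776]
ft_force: [-0.5, 0.9, 0.0]
opening: 0.0233
t 3.57 tcp [0.4975 0.0399 0.3717] rot [-3.141 -0.     2.776] F [-0.52  0.86  0.01] open 0.0233 delta tool [0.0005 0.0027 0.0417]
```

View pics/s2.png

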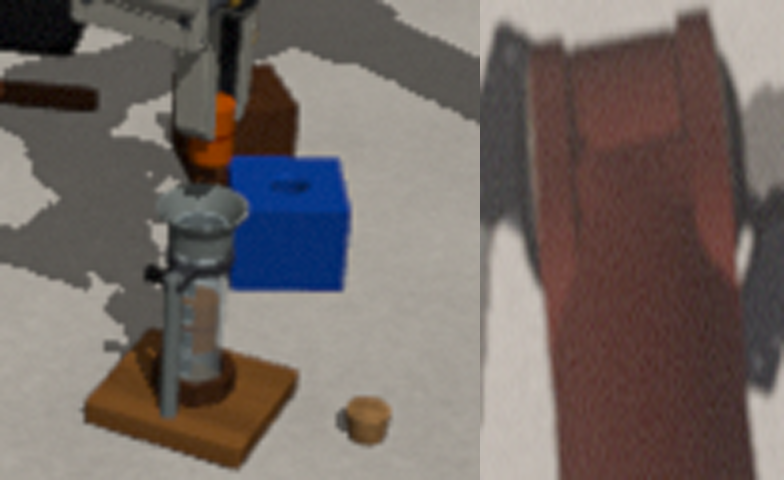

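The candy is at crop (212,130), slightly right of the funnel rim's centre at (202,205).

```bash
python3 - <<'E'
from h import *
s=load('side2')
for p in([.498,.0425,.138],[.4975,.0399,.176],[.4975,.0399,.185],[.498,.0425,.176]): print(p,(proj(s,p)-[250,110])*4)
for b in blobs(s['pixels'],(0,150,90),(25,255,255),(285,125,320,160)): print(b,(b[0]-[250,110])*4)
h=blobs(s['pixels'],(60,0,90),(130,90,255),(285,150,315,172),40); print(h)
E
```

```text
[0.498, 0.0425, 0.138] [200.2973398  199.69633313]
[0.4975, 0.0399, 0.176] [205.14966244 136.49607742]
[0.4975, 0.0399, 0.185] [205.9576494  121.65876434]
[0.498, 0.0425, 0.176] [203.59449851 138.5938488 ]
(array([304.7, 143.1]), array([299, 133,  10,  19,  99])) [218.8 132.4]
[(array([299.4, 161.4]), array([289, 157,  23,  11, 142]))]
```

```bash
python3 -m handwheel '[[-0.0019,0.0035,0.005,0,1],[0,0,0.01,0,1],[0,0,0.005,0,1],[0,0,0.005,0,1],[0,0,0.004,0,1],[0,0,0.003,0,1],[0,0,0,0,1]]'
python3 - <<'E'
from h import *
go(.498,.0425,.328); c=snap('side','side3')
a=cv2.resize(c['pixels'][110:210,250:370],None,fx=5,fy=5,interpolation=2)
cv2.imwrite('pics/s3.png',a)
E
```

```text
clock: 4.25
tool_pos: [0.5004, 0.0446, 0.3391]
ee_rot: [-3.141, -0.001, 2.781]
ft_force: [-0.6, 0.0, -0.4]
opening: 0.0233
t 4.25 tcp [0.5004 0.0446 0.3391] rot [-3.141e+00 -1.000e-03  2.781e+00] F [-0.62  0.03 -0.42] open 0.0233 delta tool [ 0.0015 -0.0028  0.0111]
```

View pics/s3.png

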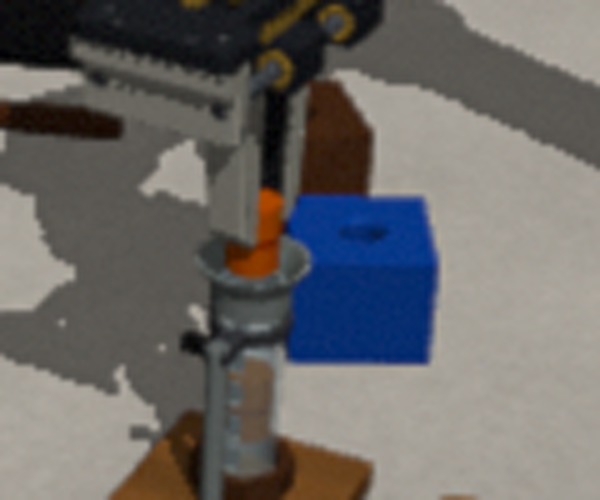

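The candy is entering the funnel: its lower end is at crop (253,265) and the rim is centred at (254,262). I'll lower it further.

```bash
python3 -m handwheel '[[0,0,0.003,0,1],[0,0,0.003,0,1],[0,0,0.002,0,1],[0,0,0.002,0,1],[0,0,0,0,1]]'; python3 -c "
from h import *
go(.498,.0425,.328)"
```

```text
clock: 4.72
tool_pos: [0.5005, 0.0444, 0.3294]
ee_rot: [-3.141, -0.001, 2.781]
ft_force: [-0.3, -0.1, -0.1]
opening: 0.0231
t 4.72 tcp [0.5005 0.0444 0.3294] rot [-3.141e+00 -1.000e-03  2.781e+00] F [-0.29 -0.11 -0.15] open 0.0231 delta tool [ 0.0017 -0.0026  0.0014]
```

```bash
python3 -m handwheel '[[0,0,0.0015,0,1],[0,0,0,0,1],[0,0,0,0,0.6],[0,0,0,0,0.2],[0,0,0,0,-0.2],[0,0,0,0,-0.2],[0,0,0,0,-0.2],[0,0,-0.015,0,-0.2],[0,0,-0.03,0,-0.2],[0,0,-0.03,0,-0.2],[0,0,-0.02,0,-0.2],[0,0,0,0,-0.2]]'
python3 - <<'E'
from h import *
go(.513,-.263,.40); c=snap('side','side4')
a=cv2.resize(c['pixels'][80:210,250:370],None,fx=4.5,fy=4.5,interpolation=2)
cv2.imwrite('pics/s4.png',a)
E
```

```text
clock: 5.72
tool_pos: [0.5017, 0.0445, 0.4277]
ee_rot: [3.137, 0.009, 2.781]
ft_force: [0.5, -0.7, -0.4]
opening: 0.0558
t 5.72 tcp [0.5017 0.0445 0.4277] rot [3.137 0.009 2.781] F [ 0.45 -0.74 -0.44] open 0.0558 delta tool [-0.119  -0.2838  0.0274]
```

View pics/s4.png

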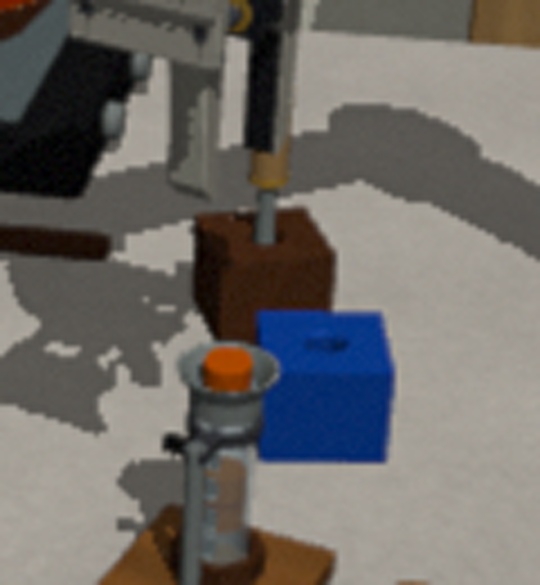

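The candy stands upright in the funnel mouth, with its top at crop (229,356). Next is the rod.

```bash
python3 -m handwheel '[[-0.0119,-0.0284,0,0,-0.2],[-0.0119,-0.0284,0,0,-0.2],[-0.0119,-0.0284,0,0,-0.2],[-0.0119,-0.0284,0,0,-0.2],[-0.0119,-0.0284,0,0,-0.2],[-0.0119,-0.0284,0,0,-0.2],[-0.0119,-0.0284,0,0,-0.2],[-0.0119,-0.0284,0,0,-0.2],[-0.0119,-0.0284,0,0,-0.2],[-0.0119,-0.0284,0,0,-0.2],[0,0,0,0,-0.2],[0,0,0,0,-0.2]]'
python3 - <<'E'
from h import *
go(.513,-.262,.295); c=snap('side','side5')
for b in blobs(c['pixels'],(8,60,60),(25,255,255),(290,80,330,135),20):print(b)
s=load('side0')
for b in blobs(s['pixels'],(8,60,60),(25,255,255),(290,80,330,135),20):print(b)
print(proj(s,[.513,-.262,.128]),proj(s,[.513,-.262,.17]),proj(s,[.513,-.262,.098]))
E
```

```text
clock: 6.77
tool_pos: [0.5108, -0.2653, 0.4214]
ee_rot: [-3.141, -0.003, 2.776]
ft_force: [-0.1, 1.2, -0.4]
opening: 0.0556
t 6.77 tcp [ 0.5108 -0.2653  0.4214] rot [-3.141e+00 -3.000e-03  2.776e+00] F [-0.07  1.17 -0.43] open 0.0556 delta tool [-0.0013  0.004   0.1264]
(array([309.9, 108.2]), array([305,  95,  11,  27, 215]))
(array([299.7, 130.8]), array([294, 127,  12,   8,  63]))
(array([317., 131.]), array([312, 126,  11,   9,  46]))
(array([309.9, 108.5]), array([305,  95,  10,  28, 213]))
(array([308.1, 130.9]), array([294, 126,  29,   9, 137]))
[309.39688945 109.4587937 ] [310.29632908  95.09444776] [308.77453147 119.39805465]
```

```bash
python3 -m handwheel '[[-0.001,0.004,0.01,0,-0.2],[0,0,0.03,0,-0.2],[0,0,0.03,0,-0.2],[0,0,0.03,0,-0.2],[0,0,0.02,0,-0.2],[0,0,0.006,0,-0.2],[0,0,0,0,-0.2],[0,0,0,0,-0.2],[0,0,0,0,0.2],[0,0,0,0,0.6],[0,0,0,0,1],[0,0,0,0,1],[0,0,0,0,1],[0,0,0,0,1]]'
python3 - <<'E'
from h import *
go(.5125,-.262,.295); c=snap('side','side6'); t=snap('top','top6')
cv2.imwrite('pics/s6.png',np.hstack([cv2.resize(c['pixels'][60:180,260:360],None,fx=4,fy=4,interpolation=2),cv2.resize(t['pixels'][160:260,330:430],None,fx=4,fy=4.8,interpolation=2)]))
E
```

```text
clock: 7.98
tool_pos: [0.5135, -0.2614, 0.2977]
ee_rot: [-3.138, 0.001, 2.781]
ft_force: [-1.1, -3.3, 0.1]
opening: 0.0238
t 7.98 tcp [ 0.5135 -0.2614  0.2977] rot [-3.138e+00  1.000e-03  2.781e+00] F [-1.05 -3.28  0.15] open 0.0238 delta tool [ 0.0008 -0.0009  0.0027]
```

View pics/s6.png

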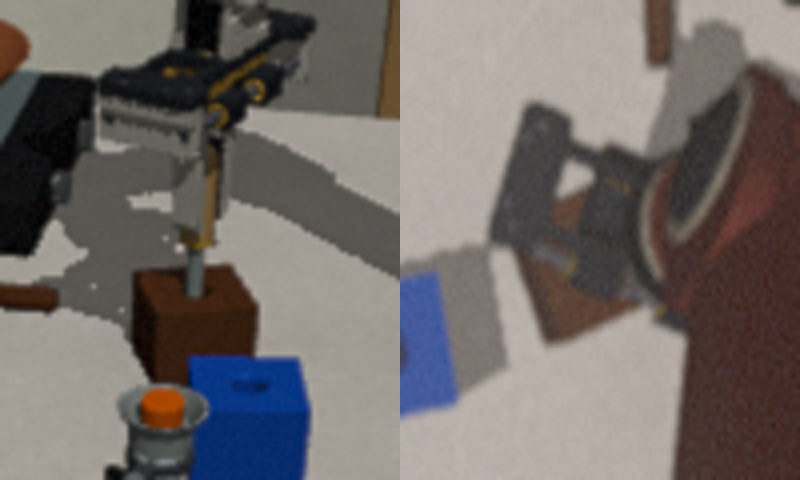

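The rod is gripped by its handle (opening 24 mm), with the handle at crop (207,200) between the pads. I'll lift it straight up out of the block.

```bash
python3 -m handwheel '[[0,0,-0.005,0,1],[0,0,-0.01,0,1],[0,0,-0.015,0,1],[0,0,-0.02,0,1],[0,0,-0.025,0,1],[0,0,-0.03,0,1],[0,0,-0.03,0,1],[0,0,-0.025,0,1],[0,0,0,0,1],[0,0,0,0,1]]'
python3 -c "
from h import *
go(.4985,.043,.455)"
```

```text
clock: 8.92
tool_pos: [0.5144, -0.2585, 0.4591]
ee_rot: [3.139, 0.003, 2.782]
ft_force: [0.1, 0.3, -1.5]
opening: 0.0234
t 8.92 tcp [ 0.5144 -0.2585  0.4591] rot [3.139e+00 3.000e-03 2.782e+00] F [ 0.11  0.28 -1.47] open 0.0234 delta tool [0.1209 0.2767 0.0043]
```

```bash
python3 -m handwheel '[[0.006,0.014,0,0,1],[0.012,0.0277,0,0,1],[0.012,0.0277,0,0,1],[0.012,0.0277,0,0,1],[0.012,0.0277,0,0,1],[0.012,0.0277,0,0,1],[0.012,0.0277,0,0,1],[0.012,0.0277,0,0,1],[0.012,0.0277,0,0,1],[0.012,0.0277,0,0,1],[0.007,0.0137,0,0,1],[0,0,0,0,1],[0,0,0,0,1],[0,0,0,0,1]]'
python3 - <<'E'
from h import *
go(.4985,.043,.455); c=snap('side','side7')
print((proj(c,[.4985,.043,.17])-[240,90])*4.5,(proj(c,[.4985,.043,.14])-[240,90])*4.5)
for b in blobs(c['pixels'],(0,150,90),(25,255,255),(285,145,320,175)): print(b[0],(b[0]-[240,90])*4.5)
cv2.imwrite('pics/s7.png',cv2.resize(c['pixels'][90:210,240:360],None,fx=4.5,fy=4.5,interpolation=2))
E
```

```text
clock: 10.08
tool_pos: [0.4984, 0.0409, 0.4563]
ee_rot: [-3.14, -0.002, 2.779]
ft_force: [1.0, -0.0, -2.2]
opening: 0.0235
t 10.08 tcp [0.4984 0.0409 0.4563] rot [-3.140e+00 -2.000e-03  2.779e+00] F [ 1.   -0.02 -2.2 ] open 0.0235 delta tool [0.0006 0.002  0.0013]
[272.28203382 257.34332666] [269.37868752 311.50015802]
[300.4 161.4] [271.8 321.3]
```

View pics/s7.png

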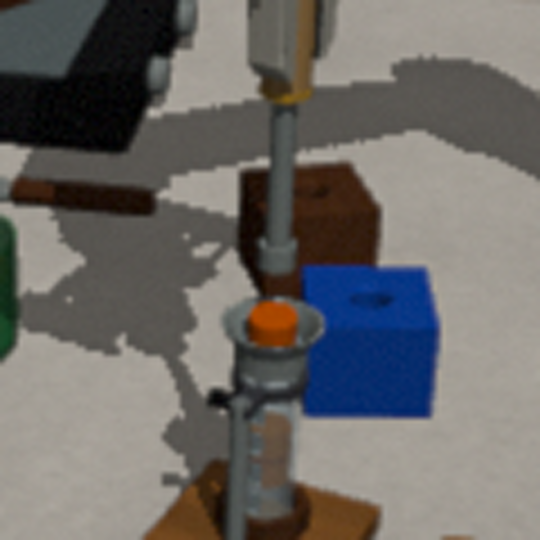

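The foot at crop (277,257) is about 1 mm right of the candy's axis (272,321), allowing for perspective. I'll nudge it and lower slowly.

```bash
python3 -m handwheel '[[-0.0003,0.002,0.004,0,1],[0,0,0.004,0,1],[0,0,0.003,0,1],[0,0,0.002,0,1],[0,0,0.001,0,1],[0,0,0.001,0,1],[0,0,0.001,0,1],[0,0,0.001,0,1],[0,0,0.001,0,1],[0,0,0.001,0,1],[0,0,0.001,0,1],[0,0,0.001,0,1]]'; python3 -m handwheel '[[0,0,0.001,0,1],[0,0,0.001,0,1],[0,0,0.001,0,1],[0,0,0.001,0,1],[0,0,0.001,0,1],[0,0,0.001,0,1]]';  python3 -m handwheel '[[0,0,0.001,0,1],[0,0,0.001,0,1],[0,0,0.001,0,1],[0,0,0.001,0,1],[0,0,0.001,0,1],[0,0,0.001,0,1]]'
```

```text
clock: 11.13
tool_pos: [0.4996, 0.0438, 0.4362]
ee_rot: [3.142, 0.0, 2.781]
ft_force: [-0.1, 0.9, -0.8]
opening: 0.0237
clock: 11.63
tool_pos: [0.4997, 0.0436, 0.4303]
ee_rot: [-3.141, 0.0, 2.781]
ft_force: [-0.6, -0.1, -1.2]
opening: 0.0238
clock: 12.13
tool_pos: [0.4996, 0.0437, 0.4242]
ee_rot: [-3.141, 0.0, 2.781]
ft_force: [0.2, -0.6, -0.7]
opening: 0.0235
```

```bash
for i in 1; do python3 -m handwheel '[[0,0,0.001,0,1],[0,0,0.001,0,1],[0,0,0.001,0,1],[0,0,0.001,0,1],[0,0,0.001,0,1]]'; done; python3 -m handwheel '[[0,0,0.001,0,1],[0,0,0.001,0,1],[0,0,0.001,0,1],[0,0,0.001,0,1],[0,0,0.001,0,1]]'
python3 - <<'E'
from h import *
c=snap('side','side8')
cv2.imwrite('pics/s8.png',cv2.resize(c['pixels'][100:220,250:350],None,fx=5,fy=5,interpolation=2))
E
```

```text
clock: 12.55
tool_pos: [0.4996, 0.0437, 0.4191]
ee_rot: [-3.141, -0.0, 2.781]
ft_force: [0.2, -0.6, -0.3]
opening: 0.0238
clock: 12.97
tool_pos: [0.4997, 0.0437, 0.4143]
ee_rot: [3.142, 0.0, 2.781]
ft_force: [0.1, -0.4, 0.9]
opening: 0.0233
```

View pics/s8.png

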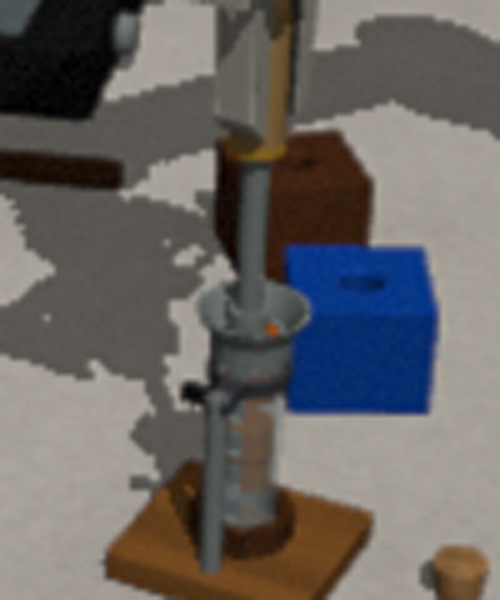

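The foot at crop (248,315) is on the candy inside the funnel, about 1–2 mm left of the axis, with a sliver of candy showing at (272,328). I'll shift it slightly and continue.

```bash
python3 -m handwheel '[[0.0009,-0.0004,0.001,0,1],[0,0,0.001,0,1],[0,0,0.001,0,1],[0,0,0.001,0,1],[0,0,0.001,0,1]]'; python3 -m handwheel '[[0,0,0.001,0,1],[0,0,0.001,0,1],[0,0,0.001,0,1],[0,0,0.001,0,1],[0,0,0.001,0,1]]'
```

```text
clock: 13.43
tool_pos: [0.4989, 0.0437, 0.4094]
ee_rot: [3.141, 0.001, 2.781]
ft_force: [0.5, -1.1, 1.2]
opening: 0.0235
clock: 13.85
tool_pos: [0.4989, 0.0437, 0.4043]
ee_rot: [3.141, 0.001, 2.781]
ft_force: [1.3, -0.1, 1.1]
opening: 0.0237
```

```bash
python3 -m handwheel '[[0,0,0.001,0,1],[0,0,0.001,0,1],[0,0,0.001,0,1],[0,0,0.001,0,1],[0,0,0.001,0,1]]'; python3 -m handwheel '[[0,0,0.001,0,1],[0,0,0.001,0,1],[0,0,0.001,0,1],[0,0,0.001,0,1]]'
```

```text
clock: 14.27
tool_pos: [0.4987, 0.0437, 0.3993]
ee_rot: [3.141, 0.0, 2.781]
ft_force: [1.7, -0.3, 4.2]
opening: 0.0237
clock: 14.6
tool_pos: [0.4987, 0.0437, 0.3953]
ee_rot: [3.141, 0.0, 2.781]
ft_force: [0.8, 0.4, 4.2]
opening: 0.0237
```

```bash
python3 -m handwheel '[[0,0,0.0007,0,1],[0,0,0.0007,0,1],[0,0,0.0007,0,1],[0,0,0.0007,0,1],[0,0,0.0007,0,1]]'; python3 -m handwheel '[[0,0,0.0005,0,1],[0,0,0.0005,0,1],[0,0,0.0005,0,1],[0,0,0.0005,0,1]]'
```

```text
clock: 15.02
tool_pos: [0.4987, 0.0437, 0.3918]
ee_rot: [3.141, 0.0, 2.781]
ft_force: [1.8, -0.5, 3.4]
opening: 0.0236
clock: 15.35
tool_pos: [0.4987, 0.0437, 0.3897]
ee_rot: [3.142, 0.0, 2.781]
ft_force: [0.6, 0.7, 3.8]
opening: 0.0241
```

```bash
python3 -m handwheel '[[0,0,0.0005,0,1],[0,0,0.0005,0,1],[0,0,0.0005,0,1],[0,0,0.0005,0,1]]'; python3 -m handwheel '[[0,0,0.0004,0,1],[0,0,0.0004,0,1],[0,0,0.0004,0,1]]'
```

```text
clock: 15.68
tool_pos: [0.4987, 0.0437, 0.3877]
ee_rot: [3.142, 0.0, 2.781]
ft_force: [1.8, 0.2, 3.5]
opening: 0.0238
clock: 15.93
tool_pos: [0.4986, 0.0437, 0.3865]
ee_rot: [3.142, 0.0, 2.781]
ft_force: [1.8, 0.5, 3.4]
opening: 0.024
```

```bash
python3 -m handwheel '[[0,0,0.0004,0,1],[0,0,0.0004,0,1],[0,0,0.0004,0,1]]'; python3 -m handwheel '[[0,0,0.0004,0,1],[0,0,0.0004,0,1]]'
```

```text
clock: 16.18
tool_pos: [0.4987, 0.0437, 0.3853]
ee_rot: [3.142, 0.0, 2.781]
ft_force: [1.6, 0.2, 3.0]
opening: 0.0237
clock: 16.35
tool_pos: [0.4987, 0.0437, 0.3845]
ee_rot: [3.142, 0.0, 2.781]
ft_force: [0.6, 0.4, 3.4]
opening: 0.0233
```

```bash
python3 -m handwheel '[[0,0,0.0004,0,1],[0,0,0.0004,0,1]]'; python3 -m handwheel '[[0,0,0.0003,0,1],[0,0,0.0003,0,1]]'
```

```text
clock: 16.52
tool_pos: [0.4987, 0.0437, 0.3837]
ee_rot: [3.142, 0.0, 2.781]
ft_force: [2.0, 0.9, 3.2]
opening: 0.024
clock: 16.68
tool_pos: [0.4987, 0.0437, 0.3831]
ee_rot: [-3.142, 0.0, 2.781]
ft_force: [1.4, 0.1, 3.6]
opening: 0.0236
```

```bash
python3 -m handwheel '[[0,0,0.0004,0,1],[0,0,0.0004,0,1],[0,0,0.0004,0,1]]'
```

```text
clock: 16.93
tool_pos: [0.4986, 0.0437, 0.3819]
ee_rot: [3.142, 0.0, 2.781]
ft_force: [2.2, 0.9, 4.3]
opening: 0.0236
```

```bash
python3 -m handwheel '[[0,0,0.0004,0,1],[0,0,0.0004,0,1],[0,0,0.0004,0,1]]'
```

```text
clock: 17.18
tool_pos: [0.4986, 0.0437, 0.3807]
ee_rot: [3.142, 0.0, 2.781]
ft_force: [3.0, -0.0, 3.4]
opening: 0.0236
```

```bash
python3 -m handwheel '[[0,0,0.0004,0,1],[0,0,0.0004,0,1],[0,0,0.0004,0,1]]'
```

```text
clock: 17.43
tool_pos: [0.4987, 0.0437, 0.3795]
ee_rot: [3.142, 0.0, 2.781]
ft_force: [2.0, 0.3, 3.4]
opening: 0.0234
```

```bash
python3 -m handwheel '[[0,0,0.0004,0,1],[0,0,0.0004,0,1],[0,0,0.0004,0,1]]'
```

```text
clock: 17.68
tool_pos: [0.4987, 0.0437, 0.3784]
ee_rot: [-3.142, 0.0, 2.781]
ft_force: [1.2, 0.2, 5.7]
opening: 0.0237
```

```bash
python3 -m handwheel '[[0,0,0.0004,0,1],[0,0,0.0004,0,1]]'
```

```text
clock: 17.85
tool_pos: [0.4988, 0.0437, 0.3783]
ee_rot: [3.141, 0.001, 2.781]
ft_force: [0.5, 0.8, 10.0]
opening: 0.0235
```

```bash
python3 -m handwheel '[[0,0,0.0003,0,1],[0,0,0.0003,0,1],[0,0,0,0,1]]'
```

```text
clock: 18.1
tool_pos: [0.4987, 0.0436, 0.3783]
ee_rot: [3.141, 0.001, 2.781]
ft_force: [-0.8, -0.4, 10.5]
opening: 0.0239
```

```bash
python3 -m handwheel '[[0,0,0.0003,0,1],[0,0,0.0003,0,1],[0,0,0,0,1]]'; python3 -m handwheel '[[0,0,0,0,1]]'
```

```text
clock: 18.35
tool_pos: [0.4988, 0.0435, 0.3782]
ee_rot: [3.141, 0.001, 2.781]
ft_force: [-1.2, 0.3, 14.7]
opening: 0.0239
clock: 18.43
tool_pos: [0.4988, 0.0435, 0.3782]
ee_rot: [3.141, 0.001, 2.781]
ft_force: [-1.5, -0.6, 13.9]
opening: 0.0238
```

```bash
python3 -m handwheel '[[0,0,0,0,1],[0,0,0,0,1],[0,0,0,0,1],[0,0,0,0,1]]'; python3 -m handwheel '[[0,0,0,0,1],[0,0,0,0,1],[0,0,0,0,1],[0,0,0,0,1]]'; python3 -m handwheel '[[0,0,0,0,1],[0,0,0,0,1],[0,0,0,0,1],[0,0,0,0,1],[0,0,0,0,1],[0,0,0,0,1]]'
python3 - <<'E'
from h import *
go(.4988,.0435,.45); c=snap('side','side9')
cv2.imwrite('pics/s9.png',cv2.resize(c['pixels'][110:220,260:340],None,fx=6,fy=5.4,interpolation=2))
E
```

```text
clock: 18.77
tool_pos: [0.4987, 0.0435, 0.3782]
ee_rot: [3.141, 0.002, 2.781]
ft_force: [-0.1, 0.8, 14.6]
opening: 0.0238
clock: 19.1
tool_pos: [0.4988, 0.0435, 0.3782]
ee_rot: [3.141, 0.002, 2.781]
ft_force: [-0.3, 0.3, 14.2]
opening: 0.0236
clock: 19.6
tool_pos: [0.4987, 0.0435, 0.3782]
ee_rot: [3.141, 0.001, 2.781]
ft_force: [-0.8, -0.5, 14.2]
opening: 0.0236
t 19.6 tcp [0.4987 0.0435 0.3782] rot [3.141e+00 1.000e-03 2.781e+00] F [-0.81 -0.45 14.17] open 0.0236 delta tool [-0.0002  0.     -0.0718]
```

View pics/s9.png

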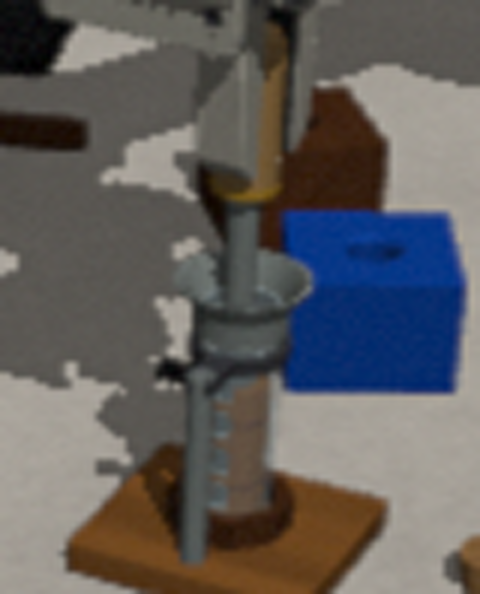

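Both candies now form one column, crop (245,375)–(245,510), resting on the cork collar. The push held at about 14.2 N measured, or 15.6 N with the rod's weight, for over 1.2 s without moving. Now I'll withdraw the rod and return it.

```bash
python3 -m handwheel '[[0,0,-0.002,0,1],[0,0,-0.004,0,1],[0,0,-0.008,0,1],[0,0,-0.01,0,1],[0,0,-0.01,0,1],[0,0,-0.01,0,1],[0,0,-0.01,0,1],[0,0,-0.01,0,1],[0,0,-0.01,0,1],[0,0,-0.008,0,1],[0,0,0,0,1]]'; python3 -m handwheel '[[-0.006,-0.014,0,0,1],[-0.012,-0.0277,0,0,1],[-0.012,-0.0277,0,0,1],[-0.012,-0.0277,0,0,1],[-0.012,-0.0277,0,0,1],[-0.012,-0.0277,0,0,1],[-0.012,-0.0277,0,0,1],[-0.012,-0.0277,0,0,1],[-0.012,-0.0277,0,0,1],[-0.012,-0.0277,0,0,1],[-0.008,-0.0184,0,0,1],[0,0,0,0,1],[0,0,0,0,1],[0,0,0,0,1]]'
python3 -c "
from h import *
go(.5135,-.263,.37)"
```

```text
clock: 20.57
tool_pos: [0.4986, 0.0437, 0.4595]
ee_rot: [3.141, 0.001, 2.781]
ft_force: [0.2, -0.5, -1.0]
opening: 0.0234
clock: 21.73
tool_pos: [0.5135, -0.2618, 0.4575]
ee_rot: [3.14, -0.002, 2.782]
ft_force: [-0.2, 0.3, -1.1]
opening: 0.0235
t 21.73 tcp [ 0.5135 -0.2618  0.4575] rot [ 3.140e+00 -2.000e-03  2.782e+00] F [-0.17  0.25 -1.13] open 0.0235 delta tool [-0.0007 -0.0013  0.0875]
```

```bash
python3 -m handwheel '[[-0.0005,-0.0013,0.01,0,1],[0,0,0.02,0,1],[0,0,0.02,0,1],[0,0,0.015,0,1],[0,0,0.01,0,1],[0,0,0.007,0,1],[0,0,0,0,1],[0,0,0,0,1]]'
python3 - <<'E'
from h import *
go(.5135,-.263,.2977); c=snap('side','side10')
q=proj(c,[.5135,-.263,.06]);print((q-[275,90])*8,(proj(c,[.5135,-.263,.085])-[275,90])*8)
old=load('side0')['pixels']
cv2.imwrite('pics/s10.png',np.vstack([cv2.resize(c['pixels'][90:160,275:345],None,fx=8,fy=8,interpolation=2)]))
E
```

```text
clock: 22.4
tool_pos: [0.5136, -0.264, 0.3765]
ee_rot: [3.142, 0.0, 2.782]
ft_force: [-0.1, 0.1, -1.6]
opening: 0.0238
t 22.4 tcp [ 0.5136 -0.264   0.3765] rot [3.142 0.    2.782] F [-0.11  0.12 -1.57] open 0.0238 delta tool [0.0005 0.0009 0.0788]
[263.02289539 331.63579447] [267.01459754 267.69152628]
```

View pics/s10.png

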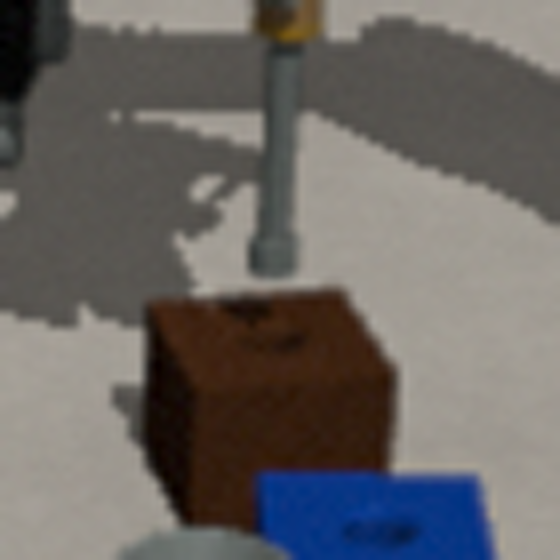

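The hole is at crop (275,340) and the foot at (273,260). Allowing for perspective, the foot is about 1.5–2 mm too far in +x. I'll correct that and lower it while watching the force.

```bash
python3 -m handwheel '[[0.002,0.0008,0.006,0,1],[0,0,0.006,0,1],[0,0,0.006,0,1],[0,0,0.004,0,1],[0,0,0.002,0,1],[0,0,0.002,0,1],[0,0,0.002,0,1],[0,0,0,0,1]]'
```

```text
clock: 23.12
tool_pos: [0.5118, -0.2629, 0.348]
ee_rot: [-3.141, -0.0, 2.781]
ft_force: [-0.4, 0.2, -0.7]
opening: 0.0235
```

```bash
python3 -m handwheel '[[0,0,0.002,0,1],[0,0,0.002,0,1],[0,0,0.002,0,1],[0,0,0,0,1]]'
```

```text
clock: 23.45
tool_pos: [0.5117, -0.2629, 0.342]
ee_rot: [-3.141, -0.0, 2.781]
ft_force: [-0.7, -0.7, -0.5]
opening: 0.0234
```

```bash
python3 -m handwheel '[[0,0,0.004,0,1],[0,0,0.004,0,1],[0,0,0.004,0,1],[0,0,0.004,0,1],[0,0,0,0,1]]'
```

```text
clock: 23.87
tool_pos: [0.5116, -0.263, 0.3254]
ee_rot: [-3.141, -0.001, 2.781]
ft_force: [0.9, -0.3, -1.3]
opening: 0.0238
```

```bash
python3 -m handwheel '[[0,0,0.004,0,1],[0,0,0.004,0,1],[0,0,0.004,0,1],[0,0,0.004,0,1],[0,0,0.003,0,1],[0,0,0.003,0,1],[0,0,0,0,1]]'
```

```text
clock: 24.45
tool_pos: [0.5117, -0.2629, 0.3037]
ee_rot: [-3.141, -0.001, 2.781]
ft_force: [0.7, -1.2, -0.9]
opening: 0.023
```

```bash
python3 -m handwheel '[[0,0,0.002,0,1],[0,0,0.0015,0,1],[0,0,0,0,1]]'
```

```text
clock: 24.7
tool_pos: [0.5118, -0.2629, 0.3007]
ee_rot: [-3.141, -0.0, 2.781]
ft_force: [0.8, -1.9, -1.8]
opening: 0.0234
```

Going in freely. Lowering to the hole's floor.

```bash
python3 -m handwheel '[[0,0,0.001,0,1],[0,0,0.001,0,1],[0,0,0.0005,0,1],[0,0,0,0,1]]'
```

```text
clock: 25.03
tool_pos: [0.5118, -0.2629, 0.2983]
ee_rot: [-3.142, -0.0, 2.781]
ft_force: [0.5, 0.3, -1.4]
opening: 0.0235
```

```bash
python3 -m handwheel '[[0,0,0.0005,0,1],[0,0,0.0005,0,1],[0,0,0,0,1]]'
```

```text
clock: 25.28
tool_pos: [0.5118, -0.2629, 0.2976]
ee_rot: [-3.142, 0.0, 2.781]
ft_force: [-0.3, -0.7, 0.1]
opening: 0.0238
```

Contact at the same height as at pick-up (TCP z 0.2976), so the rod didn't slip in the grip. Releasing and retreating straight up.

```bash
python3 -m handwheel '[[0,0,0,0,0.6],[0,0,0,0,0.3],[0,0,0,0,0],[0,0,0,0,-0.2],[0,0,0,0,-0.2],[0,0,0,0,-0.2],[0,0,0,0,-0.2],[0,0,-0.01,0,-0.2],[0,0,-0.02,0,-0.2],[0,0,-0.03,0,-0.2],[0,0,-0.03,0,-0.2],[0,0,-0.03,0,-0.2],[0,0,-0.03,0,-0.2],[0,0,0,0,-0.2]]'; python3 -m handwheel '[[0.03,-0.01,0,0,-0.2],[0.03,-0.01,0,0,-0.2],[0.03,-0.01,0,0,-0.2],[0.03,-0.01,0,0,-0.2],[0,0,0,0,-0.2],[0,0,0,0,-0.2],[0,0,0,0,-0.2]]'
python3 - <<'E'
from h import *
c=snap('side','side11');t=snap('top','top11')
for n in('side0','side11'):
    p=load(n)['pixels']
    print(n,blobs(p,(8,60,60),(25,255,255),(295,85,330,126),20))
    for b in blobs(p,(0,150,90),(25,255,255),(262,235,335,300)): print(' tray',b[0])
for n in('top0','top11'):
    p=load(n)['pixels']
    for b in blobs(p,(0,150,90),(25,255,255),(165,205,225,255)): print(n,b[0])
# static-scene change check (excluding arm/shadow): orange inside tube
print(blobs(c['pixels'],(0,40,60),(25,200,220),(285,165,315,215),20))
print(blobs(load('side0')['pixels'],(0,40,60),(25,200,220),(285,165,315,215),20))
go(0,0,0)
E
```

```text
clock: 26.45
tool_pos: [0.5126, -0.2635, 0.4549]
ee_rot: [-3.14, 0.014, 2.781]
ft_force: [1.0, 0.5, 0.7]
opening: 0.0561
clock: 27.03
tool_pos: [0.3859, -0.2579, 0.448]
ee_rot: [3.142, 0.002, 2.781]
ft_force: [0.6, -0.1, -0.5]
opening: 0.0556
side0 [(array([309.9, 108.5]), array([305,  95,  10,  28, 213]))]
 tray [289.8 249.3]
 tray [315.1 249.6]
 tray [295.4 268.3]
side11 [(array([310.1, 108.8]), array([305,  96,  11,  27, 229]))]
 tray [315.2 250.5]
 tray [290.  249.2]
top0 [205.  220.5]
top0 [179.6 227.9]
top0 [208.2 240. ]
top11 [205.  220.4]
top11 [208.4 240. ]
[(array([302.1, 201.3]), array([285, 179,  30,  36, 407]))]
[(array([302.3, 202.5]), array([285, 182,  30,  33, 333])), (array([286.7, 195.4]), array([285, 192,   6,   8,  27]))]
t 27.13 tcp [ 0.3866 -0.2578  0.4476] rot [3.142e+00 1.000e-03 2.782e+00] F [-0.09 -0.22 -0.32] open 0.0554 delta tool [0.453  0.1054 0.447 ]
```

```bash
python3 -c "
from h import *
print(robot.hand_in())"
```

```text
the job is handed in; nothing more can be done
None
```

I put the tray candy into the funnel and pushed both candies slowly down onto the cork with the rod. The rod is back in its dark wooden block, and I handed the job in at about 27 s.

- **Push:** the stack stopped with the rod's foot about 88 mm above the table, which puts the cork's face at about 24 mm. I held about 14 to 15 N on the sensor for over a second with no movement, which is roughly 15.5 N at the candy with the rod's weight. The highest reading was 14.7 N, but I only read the force at the end of each call, so a brief peak between readings can't be ruled out.
- **Rod:** it touched the bottom of its hole at the same height as at pick-up, so it had not slipped in the gripper. In the final side view its handle is within 0.3 px of where it started.
- **Other things:** the lollipop and drop are within 1 px of where they were. I didn't re-measure the objects away from the tray after the job, but no unexpected contact force showed up.
- **Not fully confirmed:** in the last tube view, taken while pushing, the two candies form one column down to the cork's collar. The collar hides the exact contact, so "on the cork" rests on the hard stop and its height. The camera heights also read about 4 mm low throughout.

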